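# Present a cleaned grinding ball under the magnifier

## Robot

A 7-joint arm with a two-finger parallel gripper is mounted at the origin on a cart in front of the work surface, level with it; the furniture and walls round the work are solid. World frame = base frame: x ahead of the robot, y to its left, z up, the work surface at z = 0. Lengths are in m, angles in rad, forces in N, time in s.
With the tool pointing down it reaches from about 0.4 to 0.9 m from the base axis. Payload 5.5 kg.
Tool frame: the origin (TCP) lies on the centre line of the jaws, within the pads' length; the fingertips stand 22 mm ahead of it and the grasp point (between the pads) lies 3 mm ahead of it (robot.tip_extent is the distance from the TCP to the fingertips, in m); x points along the fingers, y is the direction in which the jaws open and shut, and the axes are right-handed (so a half turn about x gives the same grasp; the last joint's range is limited). The gripper opens to 92 mm and grips with 3 to 60 N. Pads are 19 mm wide; open, the fingers measure 130 mm over their backs; the gripper's body (75 mm by 190 mm) begins 47 mm behind the grasp point.
Start: joints at [1.376, 0.501, -0.427, 1.55, 0.221, 1.138, -0.21], TCP at [0.287, -0.583, 0.249] pointing down, gripper open.
Joint ranges: [-2.88, 2.88], [-0.31, 2.03], [-1.54, 1.56], [0.2, 2.42], [-1.41, 4.55], [0.19, 2.02], [-2.57, 2.57]. Speed limits (rad/s): [2.57, 2.57, 3.14, 3.14, 3.14, 3.14, 3.14].

## Interface

Orientations are given as a rotation vector (axis times angle).
In Python, from workcell import get_state, eyes, sign_off, finder, robot gives the robot as it stands.
- The arm moves only by the tool send_rows, never from a script. Its argument "commands" is a list of rows, each an object of numbers: "x", "y", "z": the shift along the tool's x, y, z each as a share of 0.4 m, from -1 to 1; "yaw": the turn about the tool's x as a share of 90 degrees, from -1 to 1; "gripper": the closure, from 0 (fully open) to 1 (shut). A call has 1 to 8 rows; each row is the pose to reach, as a shift and turn from the pose commanded when the call began, along the tool's axes at that moment; what a row does not reach only later rows make up. A row lasts 1/8 s, in which the tool goes at most 62.5 mm and 10.7 degrees, less where a joint would pass 70% of its speed; a pose out of reach is approached as far as the arm can. A call with a number of a shift or a turn outside -1 to 1 is refused whole. A call with a gripper value outside its range is refused whole. The fingers move at their own pace and stop on an object; "newtons" is the grip in N (left out, the last holds). Time passes only in rows, so rows that repeat a pose let the fingers close. It gives the time, the measured TCP pose, the force and the opening at its end, in the units of the state.
- get_state(): the state, without advancing time (a new reading comes with each control period).
- eyes.snapshot(name): name is "side" or "top" or "wrist"; returns the picture (480x640x3 uint8, red, green, blue); there is no depth.
- eyes.camera_info(name): a dict with "camera_matrix" (3x3 intrinsics, pixels), "k1" (the pictures are not rectified: a ray, as slopes to the right and down, at radius r is drawn at 1 + k1 r^2 times it, then the intrinsics apply), "pose" (4x4, takes a point from camera to world coordinates); the wrist camera has in their place "T_tool_cam" (4x4, takes a point from camera to tool coordinates, whose origin is the TCP and whose axes are the tool frame's). Camera axes: x right, y up, looking along -z (the intrinsics and any distortion apply to the point x, -y, -z); pixel columns grow to the right and rows downward; lengths in m; the calibration is good to about 2 mm. A picture is of the moment at which its call begins: read the wrist's pose just before it. camera_info takes no time and is no camera call.
- sign_off(): hands the job in, once; it reports no verdict.
Trained networks look in the newest picture that a camera, given by its name, has taken for a name from the list of things; names that differ only in an ending like _2 or _b are one class to them, and where a whole thing is asked for, a point or a joint stands for the part that bears it (a point fixed in the world has none). Each returns a list of dicts, best first, with "score" (0 to 1); they miss things now and then, are a little off and sometimes report something else, mostly with a low value. They report only what shows in the picture. A call takes as long as a camera call.
- finder.outline_of(camera, name): "pixels" (480x640 bool, what is visible of it).
- finder.mark_of(camera, name): "at" ([x, y, z] in m, in world coordinates, good to about 4 mm: a listed point, or the origin of a listed thing).
The state is a dict: "time": time; "joints": joint angles; "qvel": joint speeds; "effort": joint torques, N m; "eef_pos": TCP position; "ee_rot": TCP orientation; "wrist_force": force on the tool from outside, world axes, zero at the start; "ft_torque": the same for the moment, N m; "opening": opening from 0.0 (shut) to 1.0 (fully open).
Only numpy, scipy, OpenCV 4.12 (cv2) and the standard library are available. Lean on these libraries where they do the work, as an engineer would, in place of code of your own. Each camera call takes 0.05 s, during which the arm holds its last target. There are 200 camera calls.

## Task

Swing the cradle's hinged dust hood right up by its knob, lift the ball tray out of the cradle by its black handle, and carry it with the steel grinding ball rolling loose in the shallow pocket to the bench magnifier. Finish while holding the tray level and still in the air, the pocket centred below the lens and about 8 cm beneath it, so that the ball can be inspected for pits. The ball must never leave its pocket nor be touched, the hood stays open, and nothing may touch the magnifier or shift the other things on the bench.

Things in the scene. Friction and masses are not known exactly. Their poses are not given: they have to be found in the camera images.
- hood_knob (a point): Centre of the 20 mm round black knob, 20 mm in front of the white dust hood's front wall on a thin stem. The hood (100 x 92 x 40 mm, clear window on top) covers the tray's head. Shut, the knob is 63 mm above the bench, above the tray's neck, 70 mm in front of the pocket's centre. It runs in an upright arc of 124 mm radius about the hinge behind: up, then to the back.
- hood_hinge (a point): Middle of the hood's level hinge axis, 30 mm above the bench, 50 mm behind the centre of the seated pocket. The point turns with the hood: y is the hinge axis; shut, x points to the cradle's back, away from the handle.
- hood (a joint): Opening angle of the hood in rad: 0 shut, 1.5 fully open. It starts shut or up to 0.08 ajar. The hinge is stiff with friction (about 1 to 2 N at the knob) and the hood stays wherever it is left.
- tray_grip (a point): Middle of the tray's black handle bar, 104 long, 16 wide, 22 mm high; 39 mm above the bench in the cradle. x axis: along the handle towards the pocket, whose centre is 140 mm ahead; z up. In the cradle the handle is free for 85 mm between the head block and a low end rest, above a base tongue 8 mm high, 50 mm wide. Tray about 0.17 kg.
- tray_pocket (a point): Centre of the pocket's floor, 5 mm lower than the handle's middle. The pocket is a flat round recess 37 mm across, 3 mm deep in the aluminium head, 64 x 64 x 9 mm. In the cradle the head lies 2 mm clear inside fences 6 mm high, the handle's end between 12 mm prongs: lift straight up 20 mm before going sideways. Axes as tray_grip.
- ball_center (a point): Centre of the bare steel ball, 20 mm in diameter, 33 g, that rolls freely in the pocket; it climbs out if the tray is tipped or jerked too much.
- lens (a point): Centre of the underside of the magnifier's level lens ring, 235 mm above the bench; ring white, 84 mm outer diameter, 18 mm thick. x axis: from the lens to the upright steel column, 135 mm away on a round foot of 116 mm diameter fixed to the bench. The column is always on the far side; the side towards the robot is open.
- lab_book: Dark blue notebook, 205 x 150 x 18 mm, lying between the cradle and the magnifier. Leave alone. Origin: centre of underside.
- marker_1: Marker pen with blue cap, 134 mm long, lying on the bench. Leave alone. Origin: centre of underside.
- tape_roll_0: Roll of label tape lying flat, 69 mm across, 13 mm high. Leave alone. Origin: centre of underside.
- petri_10: Culture dish, 90 mm across, 16 mm high. Leave alone. Origin: centre of underside.
- scissors: Scissors, 148 mm long, flat on the bench. Leave alone. Origin: centre of underside.
- cryo_box_0: White card freezer box with lid, 71 x 70 x 52 mm. Leave alone. Origin: centre of underside.
- bottle_small: Small brown bottle, 40 mm across, 75 mm high. Leave alone. Origin: centre of underside.
- magnifier: The bench magnifier, fixed to the bench; origin on the bench below the lens centre. It must not be touched.
- cradle: The grey cradle, fixed to the bench: block 104 x 96 x 28 mm under the tray's head, tongue and end rest under the handle. Origin on the bench below the pocket's centre; x axis from handle to head.
- tray: The ball tray; origin at the underside below the pocket's centre, axes as for tray_grip.
- ball: The steel ball; its frame turns as it rolls, so use ball_center for its position.

How it is judged:
On the way, in this order (a step that is already met when the one before it is completed fails the run):
1. the hood is swung up (1.3 rad or more) with the tray still in the cradle (value of joint hood above 1.3 rad and distance of tray_grip from where it was at the start of the episode below 0.02 m and distance between ball_center and tray_pocket below 0.02 m), for 0.2 s.
2. the tray is held clear of the cradle with the ball in its pocket (contact force between the fingers and tray above 1 N and contact force between tray and cradle below 0.05 N and height (world z) of tray_pocket above 0.064 m and distance between ball_center and tray_pocket below 0.02 m), for 0.2 s.
At the end, for the whole second after the job is handed in: Fingers hold the tray, clear of cradle and magnifier; pocket centre within 20 mm of the lens axis and 55 to 105 mm below the ring; tray level within 0.09 rad and still (0.02 m/s); ball in its pocket, below 0.05 m/s; hood open above 1.2 rad (distance between ball_center and tray_pocket below 0.02 m and contact force between the fingers and tray above 1 N and contact force between tray and cradle below 0.05 N and contact force between tray and magnifier below 0.05 N and horizontal distance between tray_pocket and lens below 0.02 m and z of tray_pocket in the frame of lens between -0.105 and -0.055 m and angle between tray's own z axis and vertical below 0.09 rad and linear speed of tray below 0.02 m/s and linear speed of ball below 0.05 m/s and value of joint hood above 1.2 rad); the arm keeps its last pose, push and grip.
It fails at once if the ball leaves its pocket (distance between ball_center and tray_pocket above 0.024 m).
It fails at once if the robot touches the ball (contact force between any of the fingers, the arm and ball above 0.3 N).
It fails at once if the magnifier is touched by the robot or the tray (contact force between any of the arm, the fingers, tray and magnifier above 1 N).
It fails at once if a bystander is shifted by more than 30 mm (distance of any of lab_book, marker_1, tape_roll_0, petri_10, scissors, cryo_box_0, bottle_small from where it was at the start of the episode above 0.03 m).
It also fails if it takes over 64 s, if anything falls off the work surface, if the arm or the gripper's body presses on something with over 40 N, if the wrist force passes 120 N, or if a joint passes its speed limit or range.

## Working session

There is one attempt and no reset: what is moved stays moved. The work goes in short steps, Python scripts to look and compute and a tool call to move; the robot and the scene stay as the last step left them, time stands still between calls to the robot, and variables do not carry over. Pictures are saved under pics/ and viewed, about 8 in all and at most 12, crops included, and the job is handed in when it is done.

Besides the shell and the picture viewer there is one more tool, called after ">>>" as name(argument=value, ...) on one line, values as JSON. send_rows: Moves the arm, as the interface text tells. Its arguments: {"type":"object","properties":{"commands":{"type":"array","items":{"type":"object","properties":{"x":{"type":"number"},"y":{"type":"number"},"z":{"type":"number"},"yaw":{"type":"number"},"gripper":{"type":"number"}}}},"newtons":{"type":"number"}},"required":["commands"]}

```bash
mkdir -p pics; ls; cat > h.py <<'E'
from workcell import get_state, eyes, sign_off, finder, robot
import numpy as np, cv2
from scipy.spatial.transform import Rotation as R
np.set_printoptions(precision=4,suppress=True)
def snap(c,f=None):
    im=eyes.snapshot(c)
    if f: cv2.imwrite('pics/'+f,cv2.cvtColor(im,cv2.COLOR_RGB2BGR))
    return im
def pose():
    s=get_state(); return np.array(s['eef_pos']),R.from_rotvec(s['ee_rot'])
def tool(target,yaw=None):
    "shift in tool units to a world target"
    p,r=pose(); return r.inv().apply(np.array(target)-p)/0.4
E
python3 - <<'E'
from h import *
s=get_state(); print(s); p,r=pose(); print(r.as_matrix())
for c in ('top','side'):
    snap(c,c+'0.png'); i=eyes.camera_info(c); print(c,i)
for c in ('top','side'):
    for n in ('hood_knob','hood_hinge','tray_grip','tray_pocket','lens','magnifier','cradle','ball_center','lab_book','bottle_small','cryo_box_0'):
        try: print(c,n,[(np.array(d['at']),round(d['score'],2)) for d in finder.mark_of(c,n)][:2])
        except Exception as e: print(c,n,e)
E
```

```text
pics
{'time': 0.0, 'joints': array([ 1.3762,  0.5019, -0.4268,  1.5515,  0.2208,  1.1383, -0.2103]), 'qvel': array([ 0.0005, -0.0009,  0.0015, -0.0001, -0.0028, -0.0006, -0.0016]), 'effort': array([  0.001 , -56.6591,  -5.8157, -27.9114,  -0.0688,   0.0306,
         0.0002]), 'eef_pos': array([ 0.2869, -0.5825,  0.2476]), 'ee_rot': array([ 1.9674,  0.4605, -1.9681]), 'wrist_force': array([0.0372, 0.0097, 0.6643]), 'ft_torque': array([ 0.005 , -0.0447, -0.0058]), 'opening': 1.0039654471358082}
[[-0.0008  0.442  -0.897 ]
 [ 0.0018 -0.897  -0.442 ]
 [-1.     -0.002  -0.0001]]
top {'camera_matrix': array([[524.6111,   0.    , 319.0835],
       [  0.    , 524.6111, 237.5077],
       [  0.    ,   0.    ,   1.    ]]), 'k1': -0.08215296206543819, 'pose': array([[ 0.0197,  0.9957, -0.0903,  0.4243],
       [-0.9998,  0.0197, -0.0012,  0.0341],
       [ 0.0006,  0.0903,  0.9959,  1.4977],
       [ 0.    ,  0.    ,  0.    ,  1.    ]])}
side {'camera_matrix': array([[554.6821,   0.    , 317.9576],
       [  0.    , 554.6821, 242.9179],
       [  0.    ,   0.    ,   1.    ]]), 'k1': -0.1156457931
[... 717 characters left out ...]
7)]
top bottle_small [(array([ 0.5886, -0.4096,  0.0044]), 0.47)]
top cryo_box_0 [(array([ 0.6732, -0.4133, -0.002 ]), 0.89)]
side hood_knob [(array([ 0.5001, -0.2689,  0.0747]), 0.61)]
side hood_hinge [(array([ 0.6136, -0.2365,  0.026 ]), 0.48)]
side tray_grip [(array([ 0.4296, -0.2922,  0.0402]), 0.51)]
side tray_pocket []
side lens [(array([0.5346, 0.223 , 0.2334]), 0.84)]
side magnifier []
side cradle [(array([ 0.5642, -0.2499,  0.0005]), 0.64)]
side ball_center []
side lab_book [(array([ 0.456 ,  0.0014, -0.0011]), 0.95)]
side bottle_small [(array([ 0.5864, -0.4127, -0.0053]), 0.66)]
side cryo_box_0 [(array([ 0.6667, -0.4163,  0.0015]), 0.53), (array([ 0.5858, -0.413 , -0.0033]), 0.43)]
```

View pics/top0.png

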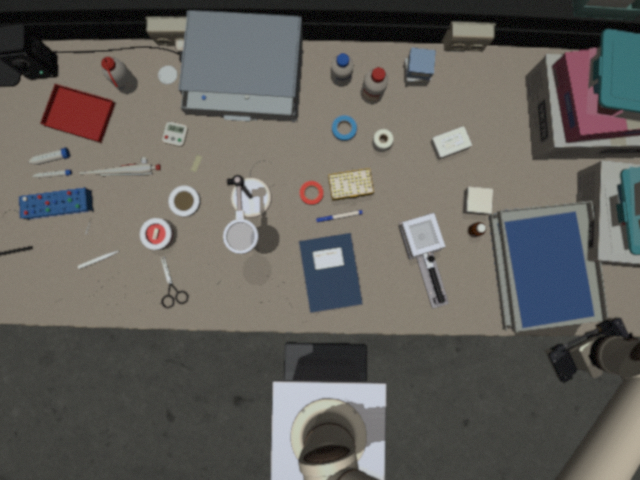

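View pics/side0.png

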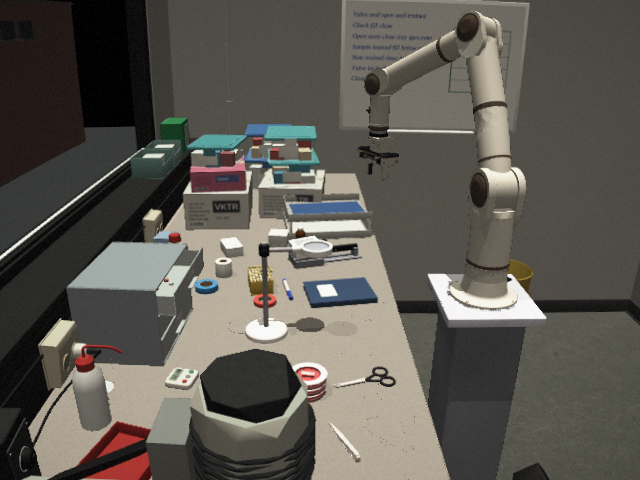

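The pictures show the cradle at about (425,240) top with its handle towards (432,280), and the lens ring at (240,236) with its column further from the robot. The networks agree with both pictures. The cradle's x axis is at about 17°, so a +9° yaw lines the jaws up for both the knob and the handle. I'll move above the knob.

>>> send_rows(commands=[{"x": 0.04,"y": -0.12,"z": -0.2,"yaw": 0.1,"gripper": 0.3},{"x": 0.06,"y": -0.22,"z": -0.38,"yaw": 0.1,"gripper": 0.3},{"x": 0.12,"y": -0.32,"z": -0.56,"yaw": 0.1,"gripper": 0.3},{"x": 0.12,"y": -0.42,"z": -0.74,"yaw": 0.1,"gripper": 0.3},{"x": 0.12,"y": -0.468,"z": -0.824,"yaw": 0.1,"gripper": 0.3},{"x": 0.12,"y": -0.468,"z": -0.824,"yaw": 0.1,"gripper": 0.3},{"x": 0.12,"y": -0.468,"z": -0.824,"yaw": 0.1,"gripper": 0.3},{"x": 0.12,"y": -0.468,"z": -0.824,"yaw": 0.1,"gripper": 0.3}])

```text
time: 2.2
eef_pos: [0.5005, -0.2691, 0.2008]
ee_rot: [2.058, 0.313, -2.059]
wrist_force: [-0.6, -1.1, 0.2]
opening: 0.699
```

```bash
python3 - <<'E'
from h import *
p,r=pose(); print(get_state()['time'],p); print(r.as_matrix())
snap('wrist','w1.png')
for n in ('hood_knob','hood_hinge','tray_grip'):
    print(n,[(np.array(d['at']),round(d['score'],2)) for d in finder.mark_of('wrist',n)][:2])
p,r=pose(); print(p)
E
```

```text
2.2 [ 0.5005 -0.2691  0.2008]
[[-0.0001  0.298  -0.9546]
 [-0.0003 -0.9546 -0.298 ]
 [-1.      0.0003  0.0002]]
hood_knob [(array([ 0.5022, -0.2688,  0.0762]), 0.79)]
hood_hinge [(array([ 0.4309, -0.2893,  0.0376]), 0.58)]
tray_grip [(array([ 0.4287, -0.2905,  0.0386]), 0.65)]
[ 0.4991 -0.2716  0.2007]
```

View pics/w1.png

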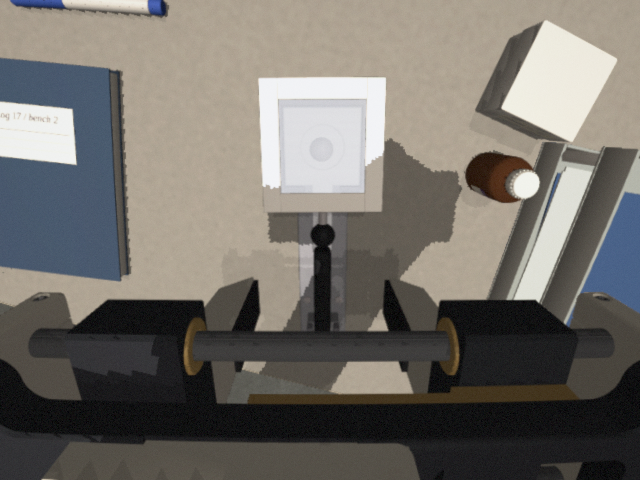

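The hood is square in the wrist view, with the knob at (322,235) and the handle straight below it, so the yaw is right. I'll descend and grip the knob.

>>> send_rows(commands=[{"x": 0.13,"y": 0,"z": -0.003,"gripper": 0.4},{"x": 0.22,"y": 0,"z": -0.003,"gripper": 0.4},{"x": 0.27,"y": 0,"z": -0.003,"gripper": 0.4},{"x": 0.295,"y": 0,"z": -0.003,"gripper": 0.4},{"x": 0.295,"y": 0,"z": -0.003,"gripper": 0.6},{"x": 0.295,"y": 0,"z": -0.003,"gripper": 1},{"x": 0.295,"y": 0,"z": -0.003,"gripper": 1},{"x": 0.295,"y": 0,"z": -0.003,"gripper": 1}], newtons=20)

```text
schema error: expected keys x, y, z, yaw, gripper
```

```bash
python3 - <<'E'
from h import *
# arc plan: TCP shifts in tool units (down+, z=-cradle x)
p,r=pose(); s=get_state(); print(s['time'],p,s['wrist_force'],s['opening'],r.as_rotvec())
a0=np.arctan2(33,120)
t0=.075
for t in np.linspace(t0,1.5,17)[1:]:
    dx=-124.4*(np.cos(a0+t)-np.cos(a0+t0)); dz=124.4*(np.sin(a0+t)-np.sin(a0+t0))
    print(round(t,2),'x',round(-dz/400,3),'z',round(-dx/400,3))
E
```

```text
2.4 [ 0.4991 -0.2716  0.2007] [-0.5241 -0.9272 -0.877 ] 0.7041614201649374 [ 2.0606  0.3079 -2.0619]
0.16 x -0.026 z -0.01
0.25 x -0.05 z -0.023
0.34 x -0.074 z -0.038
0.43 x -0.096 z -0.055
0.52 x -0.116 z -0.074
0.61 x -0.135 z -0.094
0.7 x -0.151 z -0.116
0.79 x -0.166 z -0.14
0.88 x -0.179 z -0.164
0.97 x -0.189 z -0.19
1.05 x -0.197 z -0.217
1.14 x -0.202 z -0.244
1.23 x -0.206 z -0.271
1.32 x -0.206 z -0.299
1.41 x -0.204 z -0.327
1.5 x -0.2 z -0.354
```

>>> send_rows(commands=[{"x": 0.13,"y": -0.003,"z": -0.006,"yaw": 0,"gripper": 0.4},{"x": 0.22,"y": -0.003,"z": -0.006,"yaw": 0,"gripper": 0.4},{"x": 0.27,"y": -0.003,"z": -0.006,"yaw": 0,"gripper": 0.4},{"x": 0.295,"y": -0.003,"z": -0.006,"yaw": 0,"gripper": 0.4},{"x": 0.295,"y": -0.003,"z": -0.006,"yaw": 0,"gripper": 0.6},{"x": 0.295,"y": -0.003,"z": -0.006,"yaw": 0,"gripper": 1},{"x": 0.295,"y": -0.003,"z": -0.006,"yaw": 0,"gripper": 1},{"x": 0.295,"y": -0.003,"z": -0.006,"yaw": 0,"gripper": 1}], newtons=20)

```text
time: 3.4
eef_pos: [0.503, -0.2689, 0.0836]
ee_rot: [2.06, 0.309, -2.056]
wrist_force: [3.1, -10.2, -2.2]
opening: 0.212
```

The opening of about 19.5 mm matches the knob. I'll swing it along the arc, easing the sideways load slightly.

>>> send_rows(commands=[{"x": -0.026,"y": 0.004,"z": -0.01,"yaw": 0,"gripper": 1},{"x": -0.05,"y": 0.004,"z": -0.023,"yaw": 0,"gripper": 1},{"x": -0.074,"y": 0.004,"z": -0.038,"yaw": 0,"gripper": 1},{"x": -0.096,"y": 0.004,"z": -0.055,"yaw": 0,"gripper": 1},{"x": -0.116,"y": 0.004,"z": -0.074,"yaw": 0,"gripper": 1},{"x": -0.135,"y": 0.004,"z": -0.094,"yaw": 0,"gripper": 1},{"x": -0.151,"y": 0.004,"z": -0.116,"yaw": 0,"gripper": 1},{"x": -0.166,"y": 0.004,"z": -0.14,"yaw": 0,"gripper": 1}])

```text
time: 4.4
eef_pos: [0.5562, -0.2527, 0.1496]
ee_rot: [2.059, 0.312, -2.061]
wrist_force: [-1.9, -3.3, -0.2]
opening: 0.197
```

>>> send_rows(commands=[{"x": -0.013,"y": 0,"z": -0.024,"yaw": 0,"gripper": 1},{"x": -0.023,"y": 0,"z": -0.05,"yaw": 0,"gripper": 1},{"x": -0.031,"y": 0,"z": -0.077,"yaw": 0,"gripper": 1},{"x": -0.036,"y": 0,"z": -0.104,"yaw": 0,"gripper": 1},{"x": -0.04,"y": 0,"z": -0.131,"yaw": 0,"gripper": 1},{"x": -0.04,"y": 0,"z": -0.159,"yaw": 0,"gripper": 1},{"x": -0.038,"y": 0,"z": -0.187,"yaw": 0,"gripper": 1},{"x": -0.036,"y": 0,"z": -0.202,"yaw": 0,"gripper": 1}])

```text
time: 5.4
eef_pos: [0.6348, -0.2278, 0.1638]
ee_rot: [2.061, 0.313, -2.058]
wrist_force: [-1.1, -0.8, 5.2]
opening: 0.2
```

>>> send_rows(commands=[{"x": 0,"y": 0,"z": 0,"yaw": 0,"gripper": 1},{"x": 0,"y": 0,"z": 0,"yaw": 0,"gripper": 0.6},{"x": 0,"y": 0,"z": 0,"yaw": 0,"gripper": 0.6},{"x": 0,"y": 0,"z": 0,"yaw": 0,"gripper": 0.6}])

```text
time: 5.9
eef_pos: [0.6325, -0.2284, 0.1628]
ee_rot: [2.058, 0.313, -2.062]
wrist_force: [-0.0, 0.2, 0.5]
opening: 0.393
```

```bash
python3 - <<'E'
from h import *
p,r=pose(); print(get_state()['time'],p)
a=snap('side','s2.png'); b=snap('wrist')
for c in('side','wrist','top'):
  if c=='top': snap(c)
  for n in ('hood_knob','tray_grip','tray_pocket','ball_center'):
    print(c,n,[(np.array(d['at']),round(d['score'],2)) for d in finder.mark_of(c,n)][:2])
cv2.imwrite('pics/c2.png',cv2.cvtColor(np.hstack([cv2.resize(a[170:320,230:400],(400,352)),cv2.resize(b,(400,352))]),cv2.COLOR_RGB2BGR))
E
```

```text
5.9 [ 0.6325 -0.2284  0.1628]
side hood_knob [(array([ 0.6318, -0.2281,  0.1563]), 0.65)]
side tray_grip [(array([ 0.4311, -0.2916,  0.0401]), 0.55)]
side tray_pocket [(array([ 0.5619, -0.2487,  0.0337]), 0.53)]
side ball_center [(array([ 0.5639, -0.2491, -0.0017]), 0.45), (array([ 0.6225, -0.0183, -0.0004]), 0.21)]
wrist hood_knob [(array([ 0.6314, -0.2277,  0.1541]), 0.83), (array([ 0.6714, -0.4142,  0.0011]), 0.51)]
wrist tray_grip []
wrist tray_pocket []
wrist ball_center [(array([ 0.461 ,  0.0002, -0.0014]), 0.42)]
top hood_knob []
top tray_grip [(array([ 0.4315, -0.2926,  0.0454]), 0.59)]
top tray_pocket [(array([ 0.5642, -0.2532,  0.0366]), 0.86)]
top ball_center [(array([ 0.5618, -0.2486,  0.0424]), 0.39)]
```

View pics/c2.png

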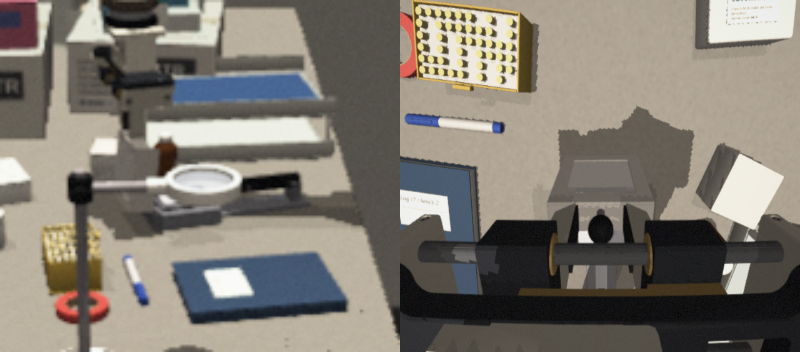

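The hood is up. The knob at (0.632,-0.228,0.155) means about 1.46 rad, and the tray is still seated. I'll retreat upward and go over the handle.

>>> send_rows(commands=[{"x": -0.06,"y": 0,"z": 0,"yaw": 0,"gripper": 0.5},{"x": -0.15,"y": 0,"z": 0,"yaw": 0,"gripper": 0.5},{"x": -0.15,"y": 0,"z": 0.12,"yaw": 0,"gripper": 0.4},{"x": -0.1,"y": 0,"z": 0.26,"yaw": 0,"gripper": 0.4},{"x": -0.05,"y": 0,"z": 0.4,"yaw": 0,"gripper": 0.4},{"x": 0,"y": 0,"z": 0.504,"yaw": 0,"gripper": 0.4},{"x": 0.06,"y": 0,"z": 0.504,"yaw": 0,"gripper": 0.4},{"x": 0.1,"y": 0,"z": 0.504,"yaw": 0,"gripper": 0.4}])

```text
time: 7.65
eef_pos: [0.4403, -0.2886, 0.1229]
ee_rot: [2.06, 0.311, -2.06]
wrist_force: [0.6, 0.1, 0.0]
opening: 0.598
```

>>> send_rows(commands=[{"x": 0,"y": 0,"z": 0,"yaw": 0,"gripper": 0.4},{"x": 0,"y": 0,"z": 0,"yaw": 0,"gripper": 0.4}])

```text
time: 7.9
eef_pos: [0.442, -0.288, 0.1241]
ee_rot: [2.06, 0.313, -2.057]
wrist_force: [0.9, -0.4, -0.6]
opening: 0.602
```

```bash
python3 - <<'E'
from h import *
p,r=pose(); print(get_state()['time'],p); b=snap('wrist','w3.png')
for n in ('hood_knob','tray_grip','tray_pocket','ball_center'):
    print(n,[(np.array(d['at']),round(d['score'],2)) for d in finder.mark_of('wrist',n)][:2])
M=finder.outline_of('wrist','tray_grip')
p,r=pose(); print(p, tool([.440,-.288,.042]))
E
```

```text
7.9 [ 0.442  -0.288   0.1241]
hood_knob []
tray_grip [(array([ 0.4297, -0.2899,  0.0396]), 0.94)]
tray_pocket [(array([ 0.5623, -0.2511,  0.0334]), 0.8)]
ball_center [(array([ 0.5588, -0.2457,  0.0457]), 0.83)]
[ 0.4412 -0.2884  0.124 ] [ 0.205  -0.0019  0.0026]
```

View pics/w3.png

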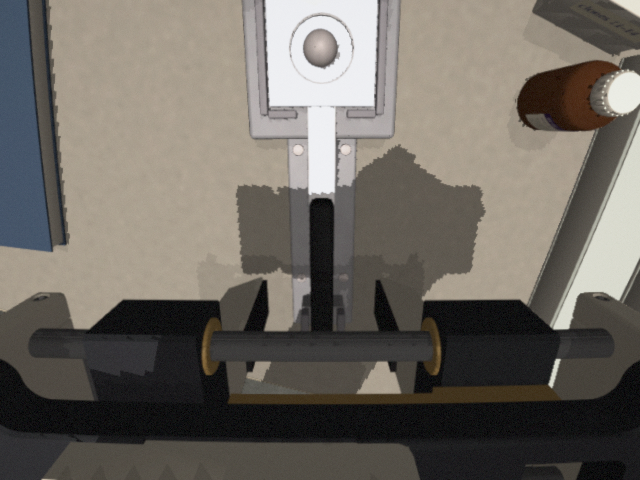

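The ball is seated in its pocket at (320,47), and the handle at image x=321 lies midway between the jaws. Before descending I'll project the planned pad position to check it is clear of the end rest.

```bash
python3 - <<'E'
from h import *
p,r=pose(); i=eyes.camera_info('wrist'); T=np.array(i['T_tool_cam']); K=i['camera_matrix']
u=np.array([.955,.297,0])
g=np.array([.4300,-.2905,.039])
def px(w):
    q=np.linalg.inv(T)@np.r_[r.inv().apply(w-p),1]; s=np.array([q[0]/-q[2],-q[1]/-q[2]]); s*=1+i['k1']*(s@s); return K[:2,:2]@s+K[:2,2]
for d in (-52,-40,-20,0,10,20,30,52,140): print(d,px(g+u*d/1000+[0,0,.011]),px(g+u*d/1000-[0,0,.031]))
print(T)
E
```

```text
-52 [319.4272 339.6043] [319.5862 309.9887]
-40 [319.3906 325.2197] [319.5572 297.1907]
-20 [319.3273 300.1535] [319.5077 275.0528]
0 [319.2614 273.6535] [319.4563 251.8648]
10 [319.2274 259.8408] [319.43   239.8625]
20 [319.1927 245.6396] [319.4032 227.5804]
30 [319.1573 231.0399] [319.376  215.0128]
52 [319.0771 197.4705] [319.3145 186.3329]
140 [318.725   41.7591] [319.0488  56.6002]
[[-0.0003  0.3064 -0.9519 -0.1369]
 [ 1.      0.0004 -0.0002 -0.0002]
 [ 0.0003 -0.9519 -0.3064 -0.083 ]
 [ 0.      0.      0.      1.    ]]
```

The predicted pixels match the picture (handle front at 197 against 200 seen), and the end rest is about 40 mm behind the handle's middle, so the pads are clear. I'll descend and close, gently at first.

>>> send_rows(commands=[{"x": 0.06,"y": 0,"z": 0.002,"yaw": 0,"gripper": 0.4},{"x": 0.12,"y": 0,"z": 0.002,"yaw": 0,"gripper": 0.4},{"x": 0.17,"y": 0,"z": 0.002,"yaw": 0,"gripper": 0.4},{"x": 0.205,"y": 0,"z": 0.002,"yaw": 0,"gripper": 0.5},{"x": 0.205,"y": 0,"z": 0.002,"yaw": 0,"gripper": 0.7},{"x": 0.205,"y": 0,"z": 0.002,"yaw": 0,"gripper": 0.76},{"x": 0.205,"y": 0,"z": 0.002,"yaw": 0,"gripper": 0.8},{"x": 0.205,"y": 0,"z": 0.002,"yaw": 0,"gripper": 0.83}], newtons=10)

```text
time: 9.2
eef_pos: [0.4404, -0.2888, 0.0422]
ee_rot: [2.06, 0.311, -2.058]
wrist_force: [0.2, -0.6, 0.2]
opening: 0.179
```

>>> send_rows(commands=[{"x": 0,"y": 0,"z": 0,"yaw": 0,"gripper": 0.86},{"x": 0,"y": 0,"z": 0,"yaw": 0,"gripper": 1},{"x": 0,"y": 0,"z": 0,"yaw": 0,"gripper": 1}], newtons=10)

```text
time: 9.57
eef_pos: [0.4403, -0.2888, 0.0421]
ee_rot: [2.06, 0.311, -2.059]
wrist_force: [-1.5, 0.8, 5.8]
opening: 0.175
```

>>> send_rows(commands=[{"x": 0,"y": 0,"z": 0,"yaw": 0,"gripper": 1},{"x": 0,"y": 0,"z": 0,"yaw": 0,"gripper": 1}], newtons=55)

```text
time: 9.82
eef_pos: [0.4403, -0.2889, 0.0421]
ee_rot: [2.06, 0.311, -2.059]
wrist_force: [-1.4, -0.2, 5.5]
opening: 0.171
```

>>> send_rows(commands=[{"x": -0.004,"y": 0,"z": 0,"yaw": 0,"gripper": 1},{"x": -0.012,"y": 0,"z": 0,"yaw": 0,"gripper": 1},{"x": -0.025,"y": 0,"z": 0,"yaw": 0,"gripper": 1},{"x": -0.042,"y": 0,"z": 0,"yaw": 0,"gripper": 1},{"x": -0.06,"y": 0,"z": 0,"yaw": 0,"gripper": 1},{"x": -0.077,"y": 0,"z": 0,"yaw": 0,"gripper": 1},{"x": -0.09,"y": 0,"z": 0,"yaw": 0,"gripper": 1},{"x": -0.095,"y": 0,"z": 0,"yaw": 0,"gripper": 1}])

```text
time: 10.82
eef_pos: [0.4402, -0.2887, 0.08]
ee_rot: [2.06, 0.311, -2.059]
wrist_force: [0.8, 0.4, -2.2]
opening: 0.17
```

```bash
python3 - <<'E'
from h import *
p,r=pose(); s=get_state(); print(s['time'],p,s['wrist_force'],s['ft_torque'],s['opening']); b=snap('wrist','w4.png')
for n in ('tray_grip','tray_pocket','ball_center'):
    print(n,[(np.array(d['at']),round(d['score'],2)) for d in finder.mark_of('wrist',n)][:2])
E
```

```text
10.825 [ 0.4402 -0.2887  0.08  ] [ 0.8213  0.3821 -2.179 ] [-0.0439  0.1515 -0.0037] 0.1699755482822036
tray_grip [(array([ 0.4327, -0.2901,  0.0779]), 0.72)]
tray_pocket []
ball_center []
```

View pics/w4.png

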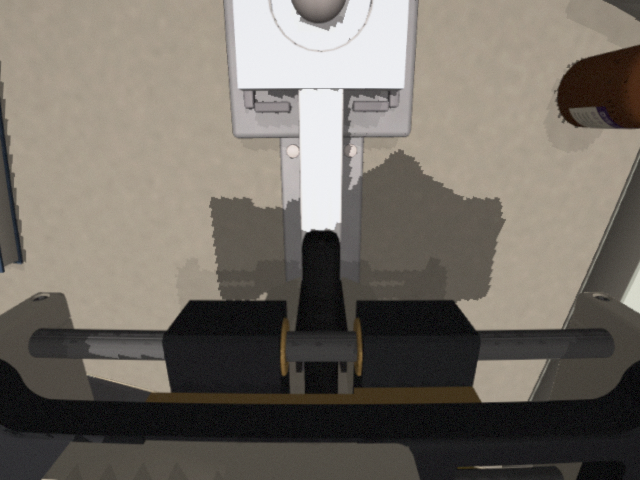

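The tray hangs clear of the cradle and held, with the ball still in its pocket at (320,8). I'll lift on to inspection height, moving back slightly from the hood, and check level.

>>> send_rows(commands=[{"x": -0.01,"y": 0,"z": 0.003,"yaw": 0,"gripper": 1},{"x": -0.03,"y": 0,"z": 0.01,"yaw": 0,"gripper": 1},{"x": -0.06,"y": 0,"z": 0.02,"yaw": 0,"gripper": 1},{"x": -0.095,"y": 0,"z": 0.03,"yaw": 0,"gripper": 1},{"x": -0.13,"y": 0,"z": 0.04,"yaw": 0,"gripper": 1},{"x": -0.165,"y": 0,"z": 0.046,"yaw": 0,"gripper": 1},{"x": -0.19,"y": 0,"z": 0.05,"yaw": 0,"gripper": 1},{"x": -0.2,"y": 0,"z": 0.05,"yaw": 0,"gripper": 1}])

```text
time: 12.02
eef_pos: [0.4211, -0.2948, 0.1604]
ee_rot: [2.06, 0.311, -2.059]
wrist_force: [0.2, 0.8, -2.9]
opening: 0.171
```

```bash
python3 - <<'E'
from h import *
p,r=pose(); s=get_state(); print(s['time'],p,s['wrist_force'],s['opening'])
i=eyes.camera_info('wrist'); T=np.array(i['T_tool_cam']); K=i['camera_matrix']
def px(q):
    q=np.linalg.inv(T)@np.r_[q,1]; s=np.array([q[0]/-q[2],-q[1]/-q[2]]); s*=1+i['k1']*(s@s); return K[:2,:2]@s+K[:2,2]
# tool point: x down, z = -u ; grip middle 3mm below TCP and 10 mm behind
for off in (8,10,12):
  for th in (0,.05,.1):
    def q(a,h): # a along from TCP, h above grip level
        return np.array([.003-h*np.cos(th)+a*np.sin(th),0,-(a*np.cos(th)+h*np.sin(th))])
    print(off,th,'handle end top',px(q(.052-off/1e3,.011))[1],'head near edge',px(q(.108-off/1e3,-.002))[1])
c=eyes.snapshot('side');cv2.imwrite('pics/s5.png',cv2.cvtColor(cv2.resize(c[150:320,220:400],None,fx=4,fy=3.5),cv2.COLOR_RGB2BGR))
for cam in('side','top'):
  if cam=='top': snap(cam)
  for n in ('tray_grip','tray_pocket','ball_center','hood_knob'):
    print(cam,n,[(np.array(d['at']),round(d['score'],2)) for d in finder.mark_of(cam,n)][:2])
E
```

```text
12.025 [ 0.4211 -0.2948  0.1604] [ 0.176   0.7626 -2.9074] 0.17126911161167468
8 0 handle end top 230.3045315096445 head near edge 81.06945055890904
8 0.05 handle end top 227.52067589628246 head near edge 83.28163848709312
8 0.1 handle end top 225.0639127469399 head near edge 85.98376230493838
10 0 handle end top 235.13163755342535 head near edge 86.62943348412497
10 0.05 handle end top 232.3588178914246 head near edge 88.60403736197509
10 0.1 handle end top 229.89408693618321 head near edge 91.07198969878067
12 0 handle end top 239.91527252406496 head near edge 92.14834307600356
12 0.05 handle end top 237.16083436368174 head near edge 93.89576791347505
12 0.1 handle end top 234.69552785169827 head near edge 96.13867339783215
side tray_grip [(array([ 0.4153, -0.2985,  0.1561]), 0.6)]
side tray_pocket [(array([ 0.5445, -0.2585,  0.1519]), 0.8), (array([ 0.6255, -0.0186,  0.0014]), 0.69)]
side ball_center [(array([ 0.5415, -0.2534,  0.1629]), 0.47)]
side hood_knob [(array([ 0.6299, -0.226 ,  0.1572]), 0.81), (array([ 0.5455, -0.2561,  0.1459]), 0.39)]
top tray_grip []
top tray_pocket [(array([ 0.5482, -0.2573,  0.1534]), 0.96)]
top ball_center [(array([ 0.6265, -0.2253,  0.1486]), 0.58), (array([ 0.5416, -0.2568,  0.1627]), 0.46)]
top hood_knob [(array([ 0.6285, -0.2258,  0.1506]), 0.61), (array([ 0.5632, -0.2499,  0.0009]), 0.45)]
```

View pics/s5.png

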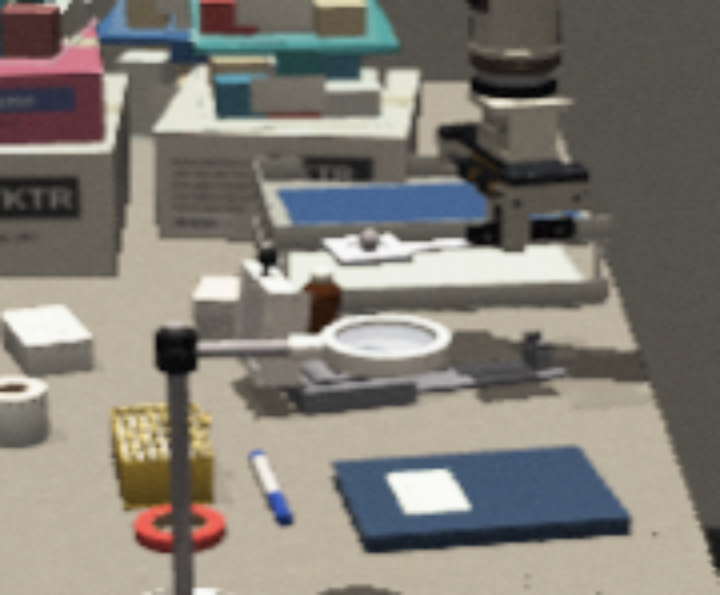

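The tray is level (grip z 0.156, pocket z 0.1525), the ball is in its pocket and the hood is open. I'll carry it to the lens in a gentle ramp.

>>> send_rows(commands=[{"x": 0,"y": -0.008,"z": -0.002,"yaw": 0,"gripper": 1},{"x": 0,"y": -0.024,"z": -0.007,"yaw": 0,"gripper": 1},{"x": 0,"y": -0.048,"z": -0.014,"yaw": 0,"gripper": 1},{"x": 0,"y": -0.08,"z": -0.023,"yaw": 0,"gripper": 1},{"x": 0,"y": -0.12,"z": -0.035,"yaw": 0,"gripper": 1},{"x": 0,"y": -0.16,"z": -0.046,"yaw": 0,"gripper": 1},{"x": 0,"y": -0.2,"z": -0.058,"yaw": 0,"gripper": 1},{"x": 0,"y": -0.24,"z": -0.069,"yaw": 0,"gripper": 1}])

```text
time: 13.52
eef_pos: [0.4188, -0.1933, 0.1596]
ee_rot: [2.059, 0.312, -2.059]
wrist_force: [-0.2, 0.0, -1.8]
opening: 0.171
```

>>> send_rows(commands=[{"x": 0,"y": -0.04,"z": -0.0115,"yaw": 0,"gripper": 1},{"x": 0,"y": -0.08,"z": -0.023,"yaw": 0,"gripper": 1},{"x": 0,"y": -0.12,"z": -0.0345,"yaw": 0,"gripper": 1},{"x": 0,"y": -0.16,"z": -0.046,"yaw": 0,"gripper": 1},{"x": 0,"y": -0.2,"z": -0.0575,"yaw": 0,"gripper": 1},{"x": 0,"y": -0.24,"z": -0.069,"yaw": 0,"gripper": 1},{"x": 0,"y": -0.28,"z": -0.0805,"yaw": 0,"gripper": 1},{"x": 0,"y": -0.32,"z": -0.092,"yaw": 0,"gripper": 1}])

```text
time: 14.52
eef_pos: [0.416, -0.0604, 0.1595]
ee_rot: [2.06, 0.312, -2.059]
wrist_force: [-0.1, 0.5, -2.8]
opening: 0.168
```

>>> send_rows(commands=[{"x": 0,"y": -0.04,"z": -0.0115,"yaw": 0,"gripper": 1},{"x": 0,"y": -0.08,"z": -0.023,"yaw": 0,"gripper": 1},{"x": 0,"y": -0.12,"z": -0.0345,"yaw": 0,"gripper": 1},{"x": 0,"y": -0.16,"z": -0.046,"yaw": 0,"gripper": 1},{"x": 0,"y": -0.2,"z": -0.0575,"yaw": 0,"gripper": 1},{"x": 0,"y": -0.24,"z": -0.069,"yaw": 0,"gripper": 1},{"x": 0,"y": -0.28,"z": -0.0805,"yaw": 0,"gripper": 1},{"x": 0,"y": -0.32,"z": -0.092,"yaw": 0,"gripper": 1}])

```text
time: 15.52
eef_pos: [0.413, 0.0728, 0.1596]
ee_rot: [2.06, 0.312, -2.06]
wrist_force: [0.7, -1.2, -3.1]
opening: 0.172
```

>>> send_rows(commands=[{"x": 0,"y": -0.04,"z": -0.0115,"yaw": 0,"gripper": 1},{"x": 0,"y": -0.08,"z": -0.023,"yaw": 0,"gripper": 1},{"x": 0,"y": -0.12,"z": -0.0345,"yaw": 0,"gripper": 1},{"x": 0,"y": -0.16,"z": -0.046,"yaw": 0,"gripper": 1},{"x": 0,"y": -0.195,"z": -0.056,"yaw": 0,"gripper": 1},{"x": 0,"y": -0.223,"z": -0.064,"yaw": 0,"gripper": 1},{"x": 0,"y": -0.245,"z": -0.071,"yaw": 0,"gripper": 1},{"x": 0,"y": -0.26,"z": -0.075,"yaw": 0,"gripper": 1}])

```text
time: 16.52
eef_pos: [0.4111, 0.1804, 0.1595]
ee_rot: [2.059, 0.312, -2.06]
wrist_force: [-0.3, 0.1, -1.5]
opening: 0.17
```

>>> send_rows(commands=[{"x": 0,"y": -0.009,"z": -0.003,"yaw": 0,"gripper": 1},{"x": 0,"y": -0.014,"z": -0.004,"yaw": 0,"gripper": 1},{"x": 0,"y": -0.016,"z": -0.005,"yaw": 0,"gripper": 1},{"x": 0,"y": -0.016,"z": -0.005,"yaw": 0,"gripper": 1},{"x": 0,"y": -0.016,"z": -0.005,"yaw": 0,"gripper": 1},{"x": 0,"y": -0.016,"z": -0.005,"yaw": 0,"gripper": 1}])

```text
time: 17.27
eef_pos: [0.4111, 0.1865, 0.1595]
ee_rot: [2.06, 0.312, -2.06]
wrist_force: [0.7, 0.8, -2.3]
opening: 0.174
```

```bash
python3 - <<'E'
from h import *
p,r=pose(); s=get_state(); print(s['time'],p,s['wrist_force'],s['opening']); print('expect pocket',p+.130*np.array([.955,.297,0])-[0,0,.008])
ims={}
for cam in('side','top','wrist'):
  ims[cam]=snap(cam)
  for n in ('tray_grip','tray_pocket','ball_center','lens','hood_knob'):
    print(cam,n,[(np.array(d['at']),round(d['score'],2)) for d in finder.mark_of(cam,n)][:2])
cv2.imwrite('pics/c6.png',cv2.cvtColor(np.hstack([cv2.resize(ims['side'][190:350,200:420],(400,300)),cv2.resize(ims['wrist'],(400,300))]),cv2.COLOR_RGB2BGR))
E
```

```text
17.275 [0.4111 0.1865 0.1595] [ 0.6579  0.8298 -2.2636] 0.1742948363285818
expect pocket [0.5353 0.2251 0.1515]
side tray_grip [(array([0.4019, 0.1817, 0.1566]), 0.9)]
side tray_pocket [(array([0.5323, 0.2258, 0.1528]), 0.82), (array([ 0.6903,  0.0626, -0.0047]), 0.6)]
side ball_center [(array([0.5332, 0.2285, 0.1587]), 0.55)]
side lens [(array([0.5376, 0.2222, 0.232 ]), 0.8)]
side hood_knob [(array([ 0.6309, -0.2247,  0.1548]), 0.77)]
top tray_grip []
top tray_pocket [(array([0.5378, 0.2233, 0.1542]), 0.58)]
top ball_center []
top lens [(array([0.533 , 0.2249, 0.2341]), 0.6)]
top hood_knob [(array([ 0.611 , -0.2347,  0.0273]), 0.32)]
wrist tray_grip []
wrist tray_pocket [(array([ 0.6224, -0.0265,  0.0013]), 0.25)]
wrist ball_center [(array([0.4027, 0.1867, 0.1565]), 0.18)]
wrist lens []
wrist hood_knob []
```

View pics/c6.png

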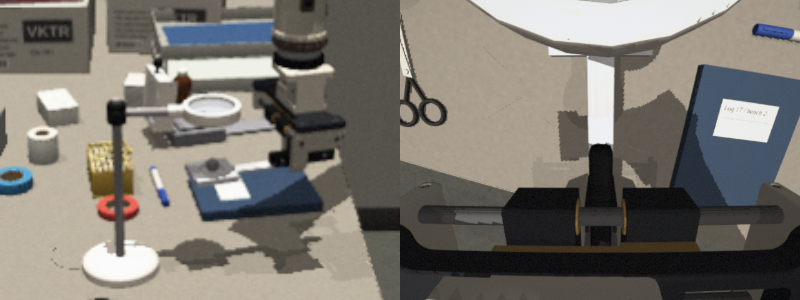

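The pocket is within about 5 mm of the lens axis and about 80 mm below it. The side view shows the tray head and ball under the ring and the hood still up. I'll let the ball settle, then hand in.

>>> send_rows(commands=[{"x": 0,"y": 0,"z": 0,"yaw": 0,"gripper": 1},{"x": 0,"y": 0,"z": 0,"yaw": 0,"gripper": 1},{"x": 0,"y": 0,"z": 0,"yaw": 0,"gripper": 1},{"x": 0,"y": 0,"z": 0,"yaw": 0,"gripper": 1},{"x": 0,"y": 0,"z": 0,"yaw": 0,"gripper": 1},{"x": 0,"y": 0,"z": 0,"yaw": 0,"gripper": 1},{"x": 0,"y": 0,"z": 0,"yaw": 0,"gripper": 1},{"x": 0,"y": 0,"z": 0,"yaw": 0,"gripper": 1}])

```text
time: 19.18
eef_pos: [0.4111, 0.1866, 0.1595]
ee_rot: [2.06, 0.312, -2.06]
wrist_force: [-1.0, 0.4, -1.8]
opening: 0.168
```

>>> send_rows(commands=[{"x": 0,"y": 0,"z": 0,"yaw": 0,"gripper": 1},{"x": 0,"y": 0,"z": 0,"yaw": 0,"gripper": 1},{"x": 0,"y": 0,"z": 0,"yaw": 0,"gripper": 1},{"x": 0,"y": 0,"z": 0,"yaw": 0,"gripper": 1},{"x": 0,"y": 0,"z": 0,"yaw": 0,"gripper": 1},{"x": 0,"y": 0,"z": 0,"yaw": 0,"gripper": 1},{"x": 0,"y": 0,"z": 0,"yaw": 0,"gripper": 1},{"x": 0,"y": 0,"z": 0,"yaw": 0,"gripper": 1}])

```text
time: 20.18
eef_pos: [0.4111, 0.1866, 0.1595]
ee_rot: [2.06, 0.312, -2.06]
wrist_force: [0.4, 0.2, -2.6]
opening: 0.171
```

```bash
python3 - <<'E'
from h import *
s=get_state(); print(s['time'],s['eef_pos'],s['opening'],abs(s['qvel']).max())
snap('side')
for n in ('tray_grip','tray_pocket','ball_center'): print(n,[(np.array(d['at']),round(d['score'],2)) for d in finder.mark_of('side',n)][:1])
print(sign_off())
E
```

```text
20.175 [0.4111 0.1866 0.1595] 0.17114595273883892 0.002771105650907589
tray_grip [(array([0.4043, 0.1799, 0.1542]), 0.75)]
tray_pocket [(array([0.5324, 0.2245, 0.1546]), 0.59)]
ball_center [(array([0.5331, 0.2286, 0.1588]), 0.45)]
the job is handed in; nothing more can be done
None
```

I swung the hood up by its knob to about 1.46 rad, lifted the tray by its handle and carried it to the magnifier. I handed the job in at about 20 s with the tray held still under the lens; `sign_off` gave no verdict.

- **Position:** in the last looks the pocket was about 2 to 6 mm off the lens axis and about 80 mm below the ring.
- **Level and hold:** the last grip and pocket heights came out equal, where a level tray has the pocket 5 mm lower. That is within the network's error and about 0.04 rad at most, against the 0.09 limit. The grip held at 15.7 mm opening and the arm was still.
- **Ball and hood:** the side camera placed the ball in its pocket, with a low score (0.45). Its height read about 5 mm low, within the network's usual error. The top and wrist cameras could not see the ball under the lens. The hood was still up at the last look, about 3 s before hand-in.
- **Not checked:** I did not measure the bystanders again, but no unexpected forces showed up at the wrist.

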